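# Load the lid dryer and hold it running

## Robot

A 6-joint arm with a two-finger parallel gripper is mounted at the origin on the work surface. World frame = base frame: x ahead of the robot, y to its left, z up, the work surface at z = 0. Lengths are in m, angles in rad, forces in N, time in s.
With the tool pointing down it reaches from about 0.35 to 0.775 m from the base axis. Payload 7.3 kg.
Tool frame: the origin (TCP) lies on the centre line of the jaws, within the pads' length; the fingertips stand 11 mm ahead of it and the grasp point (between the pads) lies 8 mm behind it; z points along the fingers, y is the direction in which the jaws open and shut (so a half turn about z gives the same grasp; the last joint's range is limited). The gripper opens to 92 mm and grips with 3 to 60 N. Pads are 19 mm wide; open, the fingers measure 130 mm over their backs; the gripper's body (75 mm by 190 mm) begins 47 mm behind the grasp point.
Start: joints at [-1.254, 0.342, 1.524, -0, 1.275, -0.146], TCP at [0.234, -0.47, 0.238] pointing down, gripper open.
Joint ranges: [-2.53, 2.53], [-0.77, 2.02], [0.04, 2.7], [-1, 4.14], [0.28, 2.66], [-3.11, 3.11]. Speed limits (rad/s): [2.57, 2.57, 3.14, 3.14, 3.14, 3.14].

## Interface

Orientations are given as [roll, pitch, yaw] about the fixed x, y, z axes, in that order (R = Rz(yaw) Ry(pitch) Rx(roll)).
In Python, from cell import robot gives the robot as it stands.
- The arm moves only by the tool jog_arm, never from a script. Its argument "deltas" is one flat list of numbers, 6 for each row, row after row: the shift along the world's x, y, z in units of 0.1 m (1.0 is 0.1 m), then the turn, a rotation vector about the world's x, y, z in units of 90 degrees (1.0 is 90 degrees). A call has 1 to 5 rows; each row is the pose to reach, as a shift and turn from the pose commanded when the call began; what a row does not reach only later rows make up. A row lasts 1/12 s, in which the tool goes at most 41.7 mm and 7.16 degrees, less where a joint would pass 70% of its speed; a pose out of reach is approached as far as the arm can. A call with a number of a shift or a turn outside -1 to 1 is refused whole. A call with a gripper value outside its range is refused whole. "claw" is the opening, from 0 (shut) to 1 (fully open), set as the call begins (left out, the last holds). The fingers move at their own pace and stop on an object; "newtons" is the grip in N (left out, the last holds). Time passes only in rows, so rows that repeat a pose let the fingers close. It gives the time, the measured TCP pose, the force and the opening at its end, in the units of the state.
- robot.observe(): the state, without advancing time (a new reading comes with each control period).
- robot.read_camera(name): name is "side" or "top"; returns the picture (480x640x3 uint8, red, green, blue); there is no depth.
- robot.camera_params(name): a dict with "fx", "fy", "cx", "cy" (pixels), "R" (3x3) and "t" (3): a world point X has camera coordinates R X + t. Camera axes: x right, y down, z forward; pixel columns grow to the right and rows downward; lengths in m; the calibration is good to about 2 mm. A picture is of the moment at which its call begins. camera_params takes no time and is no camera call.
- robot.hand_in(): hands the job in, once; it reports no verdict.
The state is a dict: "time": time; "qpos": joint angles; "qvel": joint speeds; "joint_efforts": joint torques, N m; "tool_pos": TCP position; "tool_rot": TCP orientation; "contact_force": force on the tool from outside, world axes, zero at the start; "torque": the same for the moment, N m; "opening": finger opening in m.
Only numpy, scipy, OpenCV 4.12 (cv2) and the standard library are available. Lean on these libraries where they do the work, as an engineer would, in place of code of your own. Each camera call takes 0.05 s, during which the arm holds its last target. There are 200 camera calls.

## Task

Take the big container lid out of the steel draining stand, stand it on edge right down in the free slot of the lid dryer and centred along it, and let go of it. Only then press the dryer's spring-loaded plunger halfway down (about 12 mm of its 24 mm) and keep it there: it runs only at mid travel, and it must never be pushed to the bottom. Finish while still holding the plunger at half travel, with the small lid, the tumbler and the jar left where they are.

Things in the scene. Friction and masses are not known exactly. Their poses are not given: they have to be found in the camera images.
- lid: The big container lid to load: a flat white plastic plate with grey panels on both faces, 110 mm wide (its x), 9 mm thick (its y), 120 mm tall (its z), about 0.08 to 0.15 kg, both faces alike. Origin: the centre of its lower edge; z runs up through the plate to its upper edge. At the start it leans in the draining stand, z tilted 0.35 rad from vertical towards the stand's +y.
- stand: Fixed steel draining stand, footprint 130 (x) by 110 (y) mm; origin under its centre. The lid rests on a sloped ledge (lower-edge centre near x 0, y -20, z 30 mm in the stand's frame) against a back plate on the lid's +y face, 100 mm wide, which covers only the lower 60 mm of the lid; thus the lid's upper half is free on both sides. The lid can be pulled out along its own z.
- dryer: Fixed white lid dryer, 150 (x) by 230 (y) mm, origin under its centre, z up. Its slotted deck is 60 mm high with two slots along its x, each 16 mm wide, 30 mm deep (floor at z 30 mm) and open at both ends over the full 150 mm: one at y -75 mm (occupied by the small lid) and the free one at y -25 mm; the slot floors are dark. At y +50 to +115 mm (x -45 to +45) stands a tower 92 mm high that carries the plunger.
- slot (a point): Centre of the floor of the free slot, 30 mm above the table and 30 mm below the deck; x along the slot, y across it, z up. The big lid's lower-edge centre belongs here, with its plate along the slot.
- plunger (a joint): Travel of the plunger in m: 0 released (up), 0.024 at the bottom. It slides straight down against a spring: about 4 N to start, about 10 N at half travel (0.012), about 16 N at the bottom; it springs back when let go.
- plunger_top (a point): Centre of the top face of the plunger, a flat aluminium pad 50 (x) by 46 (y) mm on the tower at x 0, y +82.5 mm of the dryer; its top is 130 mm above the table when released and moves down with it.
- small_lid: Bystander: a smaller lid, 100 wide (x), 9 thick (y), 60 mm tall (z), standing in the dryer's other slot, its top 90 mm above the table. Origin: centre of its lower edge.
- tumbler: Bystander: open glass tumbler, 76 mm across, 90 mm tall, on the far part of the counter. Origin: centre of its underside.
- jar: Bystander: squat white ceramic jar, 84 mm across, 78 mm tall, on the far part of the counter. Origin: centre of its underside.

How it is judged:
By the outcome, as a careful person would: the job done as asked, in the order asked, and still so for the second after the job is handed in, while the arm keeps its last pose, push and grip.
It also fails if it takes over 48 s, if anything falls off the work surface, if the arm or the gripper's body presses on something with over 40 N, if the wrist force passes 120 N, or if a joint passes its speed limit or range.

## Working session

There is one attempt and no reset: what is moved stays moved. The work goes in short steps, Python scripts to look and compute and a tool call to move; the robot and the scene stay as the last step left them, time stands still between calls to the robot, and variables do not carry over. Pictures are saved under pics/ and viewed, about 8 in all and at most 12, crops included, and the job is handed in when it is done.

Besides the shell and the picture viewer there is one more tool, called after "Request:" as name(argument=value, ...) on one line, values as JSON. jog_arm: Moves the arm, as the interface text tells. Its arguments: {"type":"object","properties":{"deltas":{"type":"array","items":{"type":"number"}},"claw":{"type":"number"},"newtons":{"type":"number"}},"required":["deltas"]}

```bash
mkdir -p pics; ls
python3 - <<'E'
from cell import robot
import cv2
for n in("side","top"):
    im=robot.read_camera(n); cv2.imwrite(f"pics/{n}0.png",im[:,:,::-1]); p=robot.camera_params(n)
    print(n,p, -p["R"].T@p["t"] if hasattr(p["R"],"T") else "")
print(robot.observe())
E
```

```text
pics
side {'fx': 443.51872469119047, 'fy': 443.51872469119047, 'cx': 310.3817030664437, 'cy': 246.29954558821353, 'R': array([[ 0.96282776, -0.26976888, -0.01369127],
       [-0.21687388, -0.74183691, -0.63454214],
       [ 0.16102303,  0.61392407, -0.77276699]]), 't': array([-0.60278576,  0.187921  ,  0.86137698])} [ 0.48243249 -0.55202616  0.77663459]
top {'fx': 594.201834586904, 'fy': 594.201834586904, 'cx': 325.0752624639655, 'cy': 238.05486213182178, 'R': array([[-0.08987166, -0.99594838,  0.00314947],
       [-0.96896346,  0.08670454, -0.23149977],
       [ 0.23028875, -0.02385699, -0.97282986]]), 't': array([0.03878519, 0.63295082, 1.07939742])} [0.36821882 0.0094995  1.19647586]
{'time': 0.1, 'qpos': array([-1.25398934e+00,  3.42641128e-01,  1.52490209e+00,  8.75392603e-06,
        1.27540938e+00, -1.45991060e-01]), 'qvel': array([ 6.89878815e-04, -1.76057501e-03, -3.66181449e-04,  5.10805055e-05,
       -4.16328533e-04, -1.24672323e-03]), 'joint_efforts': array([ 2.37039458e-03, -4.32005131e+01, -2.44693011e+01,  7.20106624e-02,
        5.26645139e-02, -3.21252196e-05]), 'tool_pos': array([ 0.23430682, -0.46943173,  0.23712741]), 'tool_rot': array([-3.14024839e+00, -2.06117498e-04,  4.62795356e-01]), 'contact_force': array([ 0.85978005, -0.39136789, -0.06903501]), 'torque': array([-0.02519543,  0.02713706, -0.02676062]), 'opening': 0.09215039164373957}
```

View pics/side0.png

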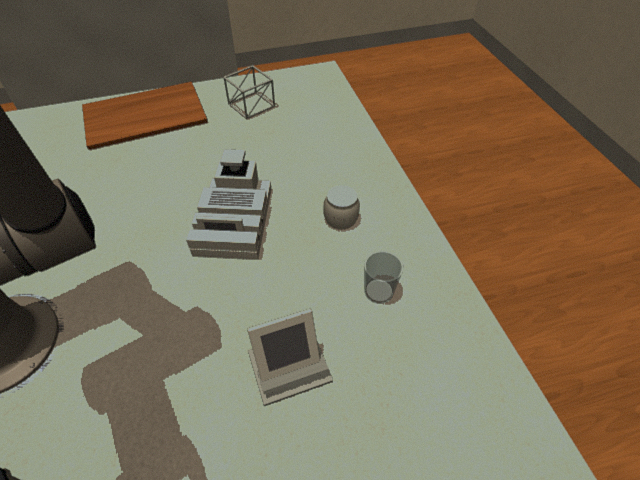

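View pics/top0.png

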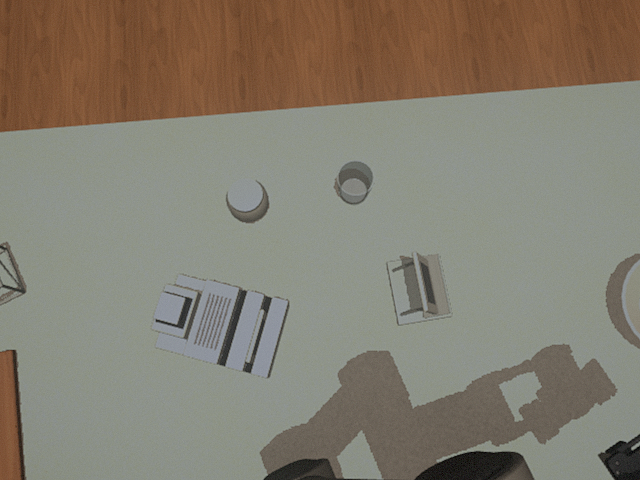

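```bash
cat > h.py <<'E'
import numpy as np, cv2
from cell import robot
def crop(im,x0,y0,w,h,s):
    c=cv2.resize(im[y0:y0+h,x0:x0+w],None,fx=s,fy=s,interpolation=cv2.INTER_CUBIC)
    c=cv2.convertScaleAbs(c,alpha=1.3)
    for x in range(-(-x0//10)*10,x0+w,10):
        X=int((x-x0+.5)*s);cv2.line(c,(X,0),(X,6),(0,0,255),1)
        if x%20==0: cv2.putText(c,str(x),(X-10,18),0,.35,(0,0,255),1)
    for y in range(-(-y0//10)*10,y0+h,10):
        Y=int((y-y0+.5)*s);cv2.line(c,(0,Y),(6,Y),(0,0,255),1)
        if y%20==0: cv2.putText(c,str(y),(8,Y+4),0,.35,(0,0,255),1)
    return c
def ray(n,uv):
    p=robot.camera_params(n);R=np.array(p["R"]);t=np.array(p["t"])
    d=R.T@np.array([(uv[0]-p["cx"])/p["fx"],(uv[1]-p["cy"])/p["fy"],1]);return -R.T@t,d
def onz(n,uv,z):
    c,d=ray(n,uv);return c+d*(z-c[2])/d[2]
def tri(a,b):
    (c1,d1),(c2,d2)=ray("side",a),ray("top",b)
    s=np.linalg.lstsq(np.c_[d1,-d2],c2-c1,rcond=None)[0]
    p,q=c1+s[0]*d1,c2+s[1]*d2;return (p+q)/2,np.linalg.norm(p-q)
def proj(n,X):
    p=robot.camera_params(n);c=np.array(p["R"])@X+np.array(p["t"]);return np.array([p["fx"]*c[0]/c[2]+p["cx"],p["fy"]*c[1]/c[2]+p["cy"]])
E
python3 - <<'E'
from h import *
t=cv2.imread("pics/top0.png");s=cv2.imread("pics/side0.png")
cv2.imwrite("pics/A.png",crop(t,148,268,145,115,5.5))
a=crop(t,380,245,78,90,4.5);b=crop(s,240,302,95,105,4.5)
o=np.zeros((475,a.shape[1]+b.shape[1],3),np.uint8);o[:a.shape[0],:a.shape[1]]=a;o[:b.shape[0],a.shape[1]:]=b
cv2.imwrite("pics/B.png",o)
E
```

```text
(no output)
```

View pics/A.png

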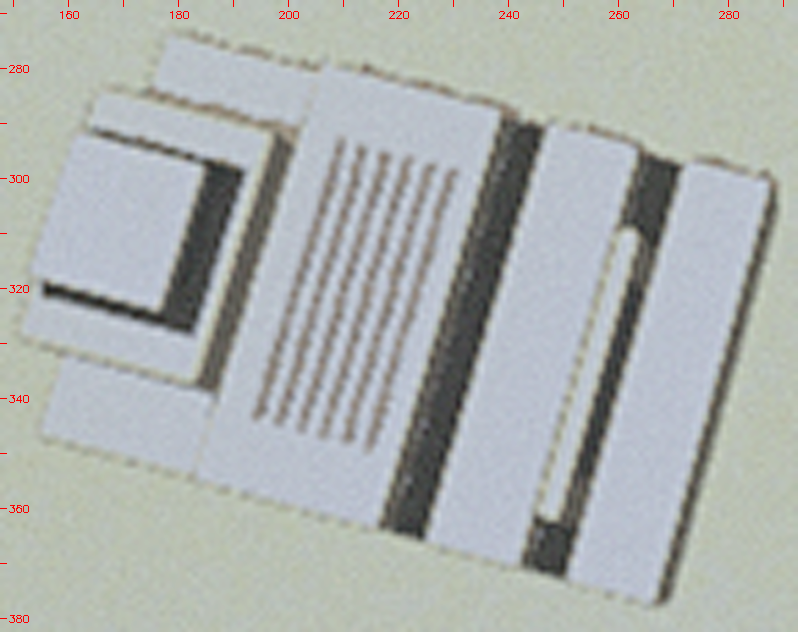

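View pics/B.png

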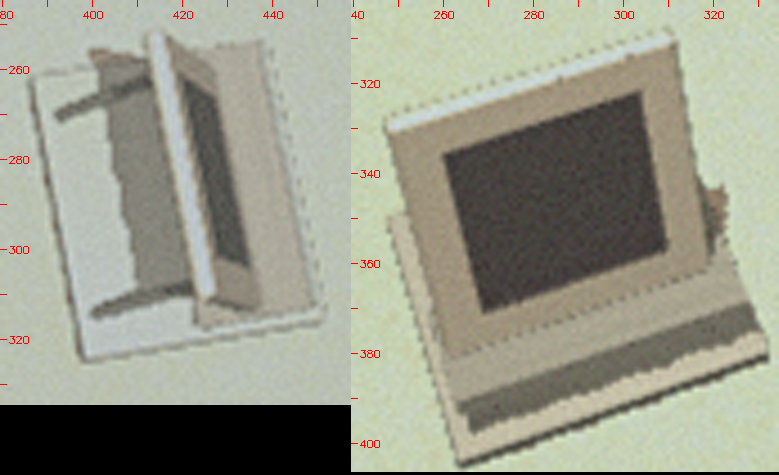

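Run:
```python
from h import *
np.set_printoptions(precision=4,suppress=True)
# lid top-edge strip corners (top view)
st=[(412.5,252.5),(417,253),(427.5,310),(423,310.5)]
P=[onz("top",p,.1427+d) for p,d in zip(st,(-.0015,.0015,.0015,-.0015))]
print("lid corners",*P,sep="\n"); 
L=(P[0]+P[1])/2; M=(P[2]+P[3])/2
print("len",np.linalg.norm(L-M),"mid",(L+M)/2,"yaw(far-near)",np.arctan2(*(L-M)[1::-1]))
print("tri",tri((248,329.5),(425.3,310.3)),tri((310,310.5),(414.8,252.8)))
# stand footprint on table / top z
for z in (0,.02): print("stand",z,*[onz("top",p,z)[:2] for p in((386,262),(398.5,324.5),(451,316),(438,254))])
# dryer
Q={k:onz("top",p,.06) for k,p in dict(s1a=(238.8,288.3),s1b=(246.5,290),s1c=(224.5,366),s1d=(216.5,363.5),cRT=(288,300),cRB=(268,376.8)).items()}
for k,v in Q.items(): print(k,v)
far=(Q["s1a"]+Q["s1b"])/2;near=(Q["s1c"]+Q["s1d"])/2
print("slot len",np.linalg.norm(far-near),"mid",(far+near)/2,"yaw",np.arctan2(*(far-near)[1::-1]),"width",np.linalg.norm(Q["s1a"]-Q["s1b"]))
d=Q["cRT"]-Q["cRB"];print("edge len",np.linalg.norm(d),"yaw",np.arctan2(d[1],d[0]))
# plunger pad corners z=.13
K=[onz("top",p,.13) for p in((162.5,291.5),(185.5,297.5),(177,324),(153.5,318.5))]
print("pad",np.mean(K,0),[np.linalg.norm(K[i]-K[i-1]) for i in range(4)])
y=np.arctan2(d[1],d[0]);ey=np.array([-np.sin(y),np.cos(y)]);m=((Q["cRT"]+Q["cRB"])/2)[:2]
print("slot from edge",m+ey*.090,"plunger from edge",m+ey*.1975)
```

```text
lid corners
[ 0.577  -0.1721  0.1412]
[ 0.5748 -0.1796  0.1442]
[ 0.4708 -0.1851  0.1442]
[ 0.4709 -0.1776  0.1412]
len 0.10522543260930943 mid [ 0.5234 -0.1786  0.1427] yaw(far-near) 0.05287375649377058
tri (array([ 0.4715, -0.1827,  0.1356]), np.float64(0.0001563882918824432)) (array([ 0.5774, -0.177 ,  0.1366]), np.float64(0.0007697209589633042))
stand 0 [ 0.59   -0.1398] [ 0.4612 -0.1502] [ 0.4686 -0.2573] [ 0.5971 -0.2483]
stand 0.02 [ 0.5863 -0.1373] [ 0.4597 -0.1476] [ 0.467  -0.2528] [ 0.5933 -0.244 ]
s1a [0.553  0.1561 0.06  ]
s1b [0.5483 0.1415 0.06  ]
s1c [0.4092 0.191  0.06  ]
s1d [0.4151 0.2056 0.06  ]
cRT [0.5219 0.0634 0.06  ]
cRB [0.3822 0.1113 0.06  ]
slot len 0.147114008113779 mid [0.4814 0.1736 0.06  ] yaw -0.34306355957326096 width 0.015286130764120838
edge len 0.1476962101136093 yaw -0.33036541979307266
pad [0.5175 0.2725 0.13  ] [np.float64(0.05023618298731225), np.float64(0.0434460102305186), np.float64(0.049057553810415364), np.float64(0.04359848445918986)]
slot from edge [0.4813 0.1725] plunger from edge [0.5162 0.2742]
```

```bash
cat >> h.py <<'E'
from scipy.spatial.transform import Rotation as Ro
np.set_printoptions(precision=4,suppress=True)
def R_(r,p,y): return Ro.from_euler("xyz",[r,p,y])
def goal(pos,R):
    o=robot.observe();C=R_(*o["tool_rot"])
    print("t",o["time"],"pos",o["tool_pos"],"F",o["contact_force"],"open",o["opening"])
    print("shift/0.1",(np.array(pos)-o["tool_pos"])/.1,"turn/90deg",(R*C.inv()).as_rotvec()/(np.pi/2))
E
python3 - <<'E'
from h import *
R=R_(np.pi-.35,0,.065);goal((.5245,-.155,.205),R)
L=-R.as_matrix()[:,2];print(L)
# predicted strip in side view for two heights
for z in(.1365,.1427):
    m=np.array([.5255,-.179,z])
    for s in(-.055,.055): print(z,s,proj("side",m+s*R.as_matrix()[:,0]),proj("top",m+s*R.as_matrix()[:,0]))
E
```

```text
t 0.1 pos [ 0.2343 -0.4694  0.2371] F [ 0.8598 -0.3914 -0.069 ] open 0.09215039164373957
shift/0.1 [ 2.9019  3.1443 -0.3213] turn/90deg [-0.2174 -0.0586 -0.2506]
[-0.0223  0.3422  0.9394]
0.1365 -0.055 [247.3414 329.31  ] [425.3408 310.7   ]
0.1365 0.055 [311.2667 309.4348] [413.715  251.0792]
0.1427 -0.055 [246.8662 327.4253] [425.926  310.3063]
0.1427 0.055 [311.2214 307.4773] [414.2215 250.3612]
```

Request:
jog_arm(deltas=[0.2, 0.22, 0.1, 0, 0, 0, 0.5, 0.52, 0.1, -0.05, -0.01, -0.06, 0.8, 0.82, 0.1, -0.1, -0.02, -0.12, 1, 1, 0.1, -0.12, -0.03, -0.14], claw=1)

```text
time: 0.43
tool_pos: [0.3348, -0.3687, 0.2476]
tool_rot: [2.946, 0.02, 0.235]
contact_force: [1.9, -0.5, 0.2]
opening: 0.0918
```

Request:
jog_arm(deltas=[0.3, 0.3, 0, -0.03, 0, -0.04, 0.6, 0.6, 0, -0.06, -0.01, -0.07, 0.9, 0.9, 0, -0.1, -0.03, -0.11, 1, 1, 0, -0.1, -0.03, -0.11])

```text
time: 0.77
tool_pos: [0.4344, -0.2683, 0.2475]
tool_rot: [2.784, -0.002, 0.063]
contact_force: [0.4, -1.0, 0.8]
opening: 0.0921
```

Request:
jog_arm(deltas=[0.3, 0.3, 0, 0, 0, 0, 0.6, 0.6, 0, 0, 0, 0, 0.9, 1, 0, 0, 0, 0, 0.9, 1, 0, 0, 0, 0])

```text
time: 1.1
tool_pos: [0.5274, -0.1653, 0.247]
tool_rot: [2.788, -0.003, 0.07]
contact_force: [0.2, 1.3, -0.3]
opening: 0.0914
```

Run:
```python
from h import *
R=R_(np.pi-.35,0,.065);goal((.5245,-.155,.205),R);goal((.5265,-.1885,.112),R)
```

```text
t 1.1 pos [ 0.5274 -0.1653  0.247 ] F [ 0.2043  1.2662 -0.2661] open 0.09136733085654833
shift/0.1 [-0.0286  0.1029 -0.4202] turn/90deg [ 0.0021  0.002  -0.0032]
t 1.1 pos [ 0.5274 -0.1653  0.247 ] F [ 0.2043  1.2662 -0.2661] open 0.09136733085654833
shift/0.1 [-0.0086 -0.2321 -1.3502] turn/90deg [ 0.0021  0.002  -0.0032]
```

Request:
jog_arm(deltas=[-0.03, 0.1, -0.2, 0, 0, 0, -0.03, 0.1, -0.42, 0, 0, 0, -0.02, 0, -0.7, 0, 0, 0, -0.01, -0.1, -0.98, 0, 0, 0, -0.01, -0.1, -0.98, 0, 0, 0])

```text
time: 1.52
tool_pos: [0.52, -0.1801, 0.1444]
tool_rot: [2.79, 0.008, 0.064]
contact_force: [-0.4, 0.0, -0.8]
opening: 0.0921
```

Request:
jog_arm(deltas=[0, -0.06, -0.18, 0, 0, 0, 0, -0.13, -0.37, 0, 0, 0, 0, -0.13, -0.37, 0, 0, 0])

```text
time: 1.77
tool_pos: [0.5217, -0.1932, 0.1108]
tool_rot: [2.788, 0.003, 0.064]
contact_force: [-1.6, 0.2, 0.2]
opening: 0.0915
```

Run:
```python
from h import *
R=R_(np.pi-.35,0,.065);goal((.5265,-.1885,.112),R)
t=robot.read_camera("top")[:,:,::-1].copy();s=robot.read_camera("side")[:,:,::-1].copy()
o=np.hstack([crop(t,375,220,90,130,4),crop(s,230,240,110,130,4)])
cv2.imwrite("pics/C.png",o)
```

```text
t 1.7667 pos [ 0.5217 -0.1932  0.1108] F [-1.585  0.157  0.197] open 0.09152318954370069
shift/0.1 [0.0482 0.047  0.012 ] turn/90deg [ 0.0023 -0.0015  0.0007]
```

View pics/C.png

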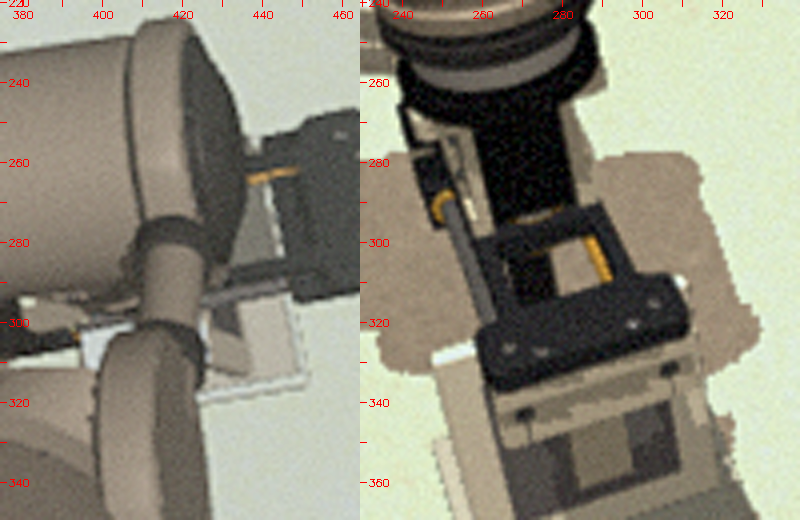

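Request:
jog_arm(deltas=[0.05, 0.05, 0.01, 0, 0, 0, 0.05, 0.05, 0.01, 0, 0, 0])

```text
time: 2.03
tool_pos: [0.5302, -0.1872, 0.1158]
tool_rot: [2.785, -0.006, 0.066]
contact_force: [0.0, 0.3, -0.7]
opening: 0.0919
```

Request:
jog_arm(deltas=[0, 0, 0, 0, 0, 0, 0, 0, 0, 0, 0, 0, 0, 0, 0, 0, 0, 0, 0, 0, 0, 0, 0, 0, 0, 0, 0, 0, 0, 0], claw=0, newtons=20)

```text
time: 2.45
tool_pos: [0.5284, -0.1878, 0.1138]
tool_rot: [2.786, -0.002, 0.066]
contact_force: [0.1, -0.4, 0.0]
opening: 0.0629
```

Request:
jog_arm(deltas=[0, 0, 0, 0, 0, 0, 0, 0, 0, 0, 0, 0, 0, 0, 0, 0, 0, 0, 0, 0, 0, 0, 0, 0, 0, 0, 0, 0, 0, 0])

```text
time: 2.87
tool_pos: [0.5284, -0.1878, 0.1137]
tool_rot: [2.787, -0.002, 0.065]
contact_force: [-0.4, -0.8, 0.1]
opening: 0.0298
```

Request:
jog_arm(deltas=[0, 0, 0, 0, 0, 0, 0, 0, 0, 0, 0, 0, 0, 0, 0, 0, 0, 0, 0, 0, 0, 0, 0, 0, 0, 0, 0, 0, 0, 0])

```text
time: 3.28
tool_pos: [0.5285, -0.1887, 0.1141]
tool_rot: [2.785, -0.002, 0.066]
contact_force: [-0.8, -4.8, 0.1]
opening: 0.009
```

Request:
jog_arm(deltas=[0, 0, 0, 0, 0, 0, 0, 0, 0, 0, 0, 0, 0, 0, 0, 0, 0, 0])

```text
time: 3.53
tool_pos: [0.5286, -0.1887, 0.1141]
tool_rot: [2.785, -0.002, 0.066]
contact_force: [-0.6, -5.7, -0.6]
opening: 0.009
```

Request:
jog_arm(deltas=[0, 0.02, 0.09, 0, 0, 0, -0.01, 0.05, 0.19, 0, 0, 0, -0.01, 0.12, 0.38, 0, 0, 0, -0.02, 0.22, 0.66, 0, 0, 0, -0.02, 0.33, 0.94, 0, 0, 0])

```text
time: 3.95
tool_pos: [0.5256, -0.154, 0.2085]
tool_rot: [2.788, -0.0, 0.065]
contact_force: [0.1, 0.2, -0.6]
opening: 0.0088
```

Request:
jog_arm(deltas=[0, 0.05, 0.3, 0, 0, 0, 0, 0.05, 0.5, 0, 0, 0, 0, 0.05, 0.5, 0, 0, 0, 0, 0.05, 0.5, 0, 0, 0])

```text
time: 4.28
tool_pos: [0.5266, -0.1492, 0.2587]
tool_rot: [2.786, -0.004, 0.066]
contact_force: [-0.2, -0.4, -2.0]
opening: 0.009
```

Run:
```python
from h import *
goal((.4813,.173,.26),R_(np.pi,0,-.335))
```

```text
t 4.2833 pos [ 0.5266 -0.1492  0.2587] F [-0.1611 -0.4271 -1.9548] open 0.009022212111549114
shift/0.1 [-0.4531  3.2223  0.013 ] turn/90deg [ 0.2259 -0.0278 -0.252 ]
```

Request:
jog_arm(deltas=[-0.02, 0.15, 0, 0.02, 0, -0.02, -0.05, 0.35, 0, 0.05, -0.01, -0.05, -0.08, 0.55, 0, 0.08, -0.01, -0.09, -0.11, 0.78, 0, 0.1, -0.01, -0.12, -0.15, 1, 0, 0.12, -0.01, -0.13])

```text
time: 4.7
tool_pos: [0.5105, -0.0488, 0.2556]
tool_rot: [2.977, -0.006, -0.144]
contact_force: [0.3, -0.9, -1.9]
opening: 0.0091
```

Request:
jog_arm(deltas=[-0.03, 0.22, 0, 0.03, 0, -0.03, -0.06, 0.42, 0, 0.06, -0.01, -0.06, -0.09, 0.62, 0, 0.1, -0.01, -0.1, -0.12, 0.82, 0, 0.1, -0.02, -0.12, -0.15, 1, 0, 0.1, -0.02, -0.12])

```text
time: 5.12
tool_pos: [0.4951, 0.0506, 0.2557]
tool_rot: [3.135, -0.001, -0.335]
contact_force: [0.7, -0.1, -2.0]
opening: 0.0089
```

Request:
jog_arm(deltas=[-0.03, 0.25, 0, 0, 0, 0, -0.07, 0.5, 0, 0, 0, 0, -0.1, 0.75, 0, 0, 0, 0, -0.12, 0.9, 0, 0, 0, 0, -0.14, 1, 0, 0, 0, 0])

```text
time: 5.53
tool_pos: [0.4811, 0.1517, 0.2558]
tool_rot: [3.134, -0.001, -0.33]
contact_force: [-0.4, 0.5, -1.4]
opening: 0.0091
```

Request:
jog_arm(deltas=[0, 0.2, 0, 0, 0, 0, 0, 0.2, 0, 0, 0, 0, 0, 0.2, 0, 0, 0, 0, 0, 0.2, 0, 0, 0, 0])

```text
time: 5.87
tool_pos: [0.4821, 0.1696, 0.2569]
tool_rot: [3.134, -0.003, -0.331]
contact_force: [-0.1, 0.4, -0.4]
opening: 0.0089
```

Run:
```python
from h import *
goal((.4813,.173,.26),R_(np.pi,0,-.335))
t=robot.read_camera("top")[:,:,::-1].copy();s=robot.read_camera("side")[:,:,::-1].copy()
cv2.imwrite("pics/top2.png",t);cv2.imwrite("pics/side2.png",s)
cv2.imwrite("pics/D.png",np.hstack([crop(t,150,210,155,180,2.4),crop(s,170,60,120,180,3)[:432]]))
```

```text
t 5.8667 pos [0.4821 0.1696 0.2569] F [-0.1409  0.4172 -0.4128] open 0.0089080362203035
shift/0.1 [-0.008   0.0344  0.0313] turn/90deg [ 0.0055  0.0002 -0.0026]
```

View pics/D.png

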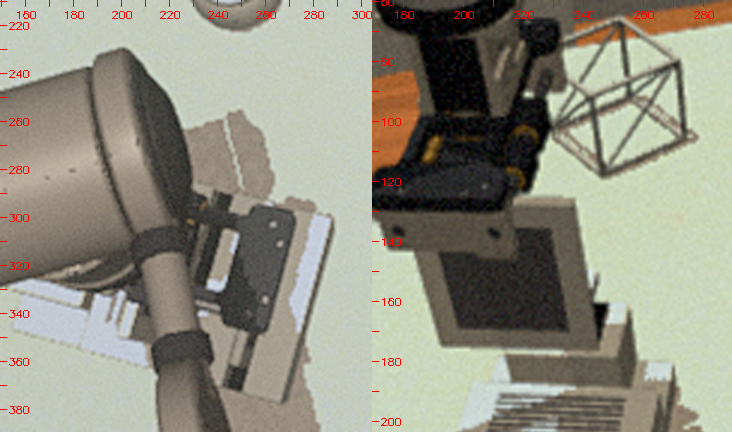

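Run:
```python
from h import *
o=robot.observe();R=R_(*o["tool_rot"]).as_matrix();p=o["tool_pos"]
for nm,d,y in(("bot",.092,1),("top",-.028,1)):
  for s in(-.055,.055):
    X=p+R@[s,.0045,d];print(nm,s,"side",proj("side",X),X)
s=cv2.imread("pics/side2.png");t=cv2.imread("pics/side0.png")
cv2.imwrite("pics/E.png",crop(s,183,118,72,64,10))
```

```text
bot -0.055 side [193.4548 175.9611] [0.429  0.1822 0.1651]
bot 0.055 side [246.3002 177.3624] [0.533  0.1464 0.1655]
top -0.055 side [179.2516 126.6492] [0.4289 0.1832 0.2851]
top 0.055 side [237.9604 127.8721] [0.5329 0.1474 0.2855]
```

View pics/E.png

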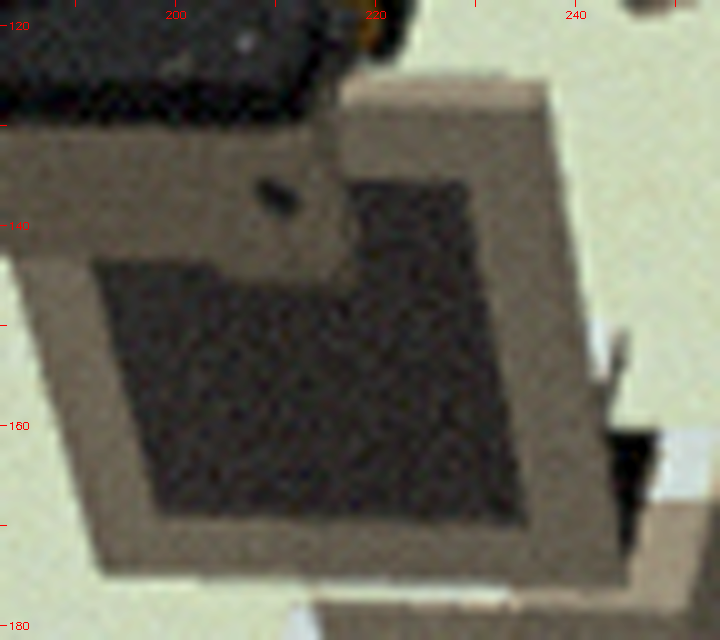

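Request:
jog_arm(deltas=[0.01, 0.03, -0.15, 0.005, 0, -0.003, 0.01, 0.03, -0.4, 0.005, 0, -0.003, 0.01, 0.03, -0.65, 0.005, 0, -0.003, 0.01, 0.03, -0.85, 0.005, 0, -0.003, 0.01, 0.03, -0.92, 0.005, 0, -0.003])

```text
time: 6.38
tool_pos: [0.4819, 0.172, 0.1629]
tool_rot: [3.14, 0.002, -0.337]
contact_force: [-0.2, -0.0, -1.7]
opening: 0.0092
```

Request:
jog_arm(deltas=[0, 0, 0, 0, 0, 0, 0, 0, 0, 0, 0, 0])

```text
time: 6.55
tool_pos: [0.4839, 0.1729, 0.1663]
tool_rot: [-3.141, -0.002, -0.336]
contact_force: [0.8, 0.4, -0.9]
opening: 0.0093
```

Run:
```python
from h import *
goal((.4827,.1725,.16),R_(np.pi,0,-.335))
t=robot.read_camera("top")[:,:,::-1].copy();s=robot.read_camera("side")[:,:,::-1].copy()
cv2.imwrite("pics/top3.png",t);cv2.imwrite("pics/side3.png",s)
a=crop(s,182,140,95,122,4.5);b=crop(t,200,270,95,122,3.7);b=cv2.copyMakeBorder(b,0,a.shape[0]-b.shape[0],0,0,0)
cv2.imwrite("pics/F.png",np.hstack([a,b]))
c=np.array([.4813,.173,0]);y=-.335;M=R_(0,0,y).as_matrix()
for x in(-.075,.075):
  for yy in(-.008,.008): print("slot corner",x,yy,"side",proj("side",c+M@[x,yy,.06]))
```

```text
t 6.55 pos [0.4839 0.1729 0.1663] F [ 0.7996  0.4185 -0.9204] open 0.00933025062202618
shift/0.1 [-0.0122 -0.0036 -0.0634] turn/90deg [-0.0001  0.0017  0.0007]
slot corner -0.075 -0.008 side [193.7815 210.8915]
slot corner -0.075 0.008 side [195.3882 205.8105]
slot corner 0.075 -0.008 side [259.9724 213.2505]
slot corner 0.075 0.008 side [260.921  208.1077]
```

View pics/F.png

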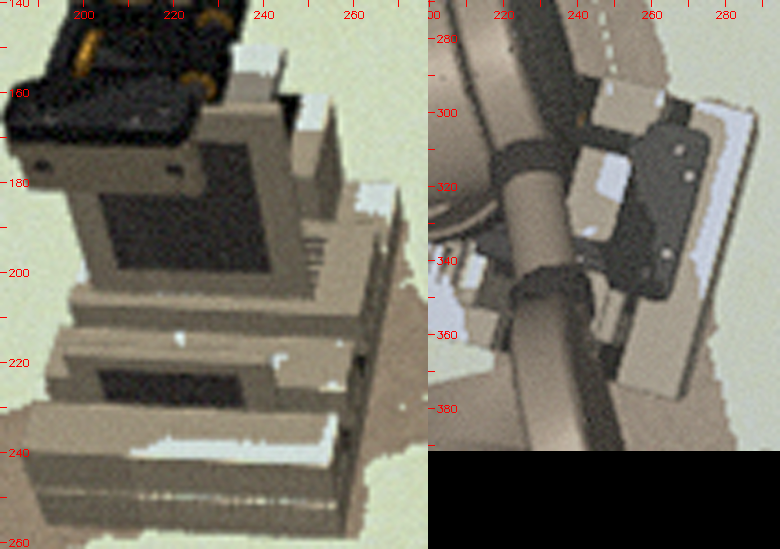

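Run:
```python
from h import *
s=cv2.imread("pics/side0.png").astype(int).mean(2)
print("rows",list(range(200,226)))
for c in(210,225,240,252): print(c,s[200:226,c-1:c+2].mean(1).astype(int))
c=np.array([.4813,.173,0]);M=R_(0,0,-.335).as_matrix()
def L(yy,z,col):
    a,b=[proj("side",c+M@[x,yy,z]) for x in(-.075,.075)];return a[1]+(col-a[0])/(b[0]-a[0])*(b[1]-a[1])
for col in(210,225,240,252): print(col,"rear",L(.008,.06,col),"front",L(-.008,.06,col))
for col in(210,225,240,252): print(col,"deck2 front edge",L(-.042,.06,col),"small lid-slot far edge", "front deck nose",L(-.09,.06,col))
t=cv2.imread("pics/top0.png").astype(int).mean(2)
# top-view profile across the slot at three rows
for r in(300,325,350): print(r,list(zip(range(215,260),t[r-1:r+2,215:260].mean(0).astype(int))))
for x in(-.05,0,.05): print([proj("top",c+M@[x,yy,.06]) for yy in(-.008,.008)])
```

```text
rows [200, 201, 202, 203, 204, 205, 206, 207, 208, 209, 210, 211, 212, 213, 214, 215, 216, 217, 218, 219, 220, 221, 222, 223, 224, 225]
210 [135  91 118  99  93 162 163 147  74  71  70  69  88 143 160 154 146 161
 157 133  73  67  45  29  34  31]
225 [100 111  95 146  86 106 161 162 141  70  70  67  70 100 160 160 155 148
 157 147 100  72  67  39  31  28]
240 [ 94 150  95  91 127  93 151 162 152  99  67  66  68  70 102 162 161 156
 153 154 134  74  64  67  67  70]
252 [124 119 141 125 157 139 142 158 159 145  70  68  67  66  90 140 159 156
 159 156 155 158 157 158 158 154]
210 rear 206.32269192844174 front 211.4694954450696
225 rear 206.84850849026435 front 212.00409137741198
240 rear 207.37432505208696 front 212.53868730975435
252 rear 207.79497830154503 front 212.96636405562825
210 deck2 front edge 222.76762018052648 small lid-slot far edge front deck nose 239.61001740955493
225 deck2 front edge 223.32148835104744 small lid-slot far edge front deck nose 240.19261518773177
240 deck2 front edge 223.87535652156842 small lid-slot far edge front deck nose 240.77521296590862
252 deck2 fr
[... 2517 characters left out ...]
(236, np.int64(151)), (237, np.int64(149)), (238, np.int64(148)), (239, np.int64(148)), (240, np.int64(148)), (241, np.int64(150)), (242, np.int64(149)), (243, np.int64(149)), (244, np.int64(149)), (245, np.int64(151)), (246, np.int64(151)), (247, np.int64(136)), (248, np.int64(123)), (249, np.int64(146)), (250, np.int64(150)), (251, np.int64(152)), (252, np.int64(135)), (253, np.int64(79)), (254, np.int64(49)), (255, np.int64(49)), (256, np.int64(60)), (257, np.int64(121)), (258, np.int64(156)), (259, np.int64(150))]
[array([228.736 , 353.4681]), array([220.5514, 351.3655])]
[array([236.0914, 327.4461]), array([227.9831, 325.3841])]
[array([243.3014, 301.9391]), array([235.2678, 299.9166])]
```

Request:
jog_arm(deltas=[-0.01, 0, -0.06, 0, 0, 0, -0.01, 0, -0.12, 0, 0, 0, -0.01, 0, -0.17, 0, 0, 0, -0.01, 0, -0.21, 0, 0, 0, -0.01, 0, -0.25, 0, 0, 0])

```text
time: 7.07
tool_pos: [0.4823, 0.1732, 0.1402]
tool_rot: [-3.141, -0.002, -0.335]
contact_force: [0.2, 0.9, -1.1]
opening: 0.0089
```

Request:
jog_arm(deltas=[0, 0, -0.05, 0, 0, 0, 0, 0, -0.09, 0, 0, 0, 0, 0, -0.13, 0, 0, 0, 0, 0, -0.15, 0, 0, 0, 0, 0, -0.15, 0, 0, 0])

```text
time: 7.48
tool_pos: [0.4821, 0.1732, 0.1252]
tool_rot: [-3.141, -0.001, -0.335]
contact_force: [0.4, 1.0, -0.4]
opening: 0.0089
```

Request:
jog_arm(deltas=[0, 0, -0.02, 0, 0, 0, 0, 0, -0.04, 0, 0, 0, 0, 0, -0.04, 0, 0, 0])

```text
time: 7.73
tool_pos: [0.4823, 0.1732, 0.1215]
tool_rot: [-3.141, -0.002, -0.335]
contact_force: [-0.1, -0.7, -1.6]
opening: 0.0087
```

Continue slowly until floor contact.

Request:
jog_arm(deltas=[0, 0, -0.015, 0, 0, 0, 0, 0, -0.03, 0, 0, 0, 0, 0, -0.03, 0, 0, 0])

```text
time: 7.98
tool_pos: [0.4829, 0.1732, 0.1194]
tool_rot: [-3.14, -0.003, -0.335]
contact_force: [-1.3, -0.7, 3.6]
opening: 0.0088
```

Run:
```python
from h import *
goal((.4827,.1725,.118),R_(np.pi,0,-.335))
s=robot.read_camera("side")[:,:,::-1].copy()
cv2.imwrite("pics/side4.png",s);cv2.imwrite("pics/G.png",crop(s,182,140,95,122,4.9))
```

```text
t 7.9833 pos [0.4829 0.1732 0.1194] F [-1.297  -0.7299  3.5823] open 0.008773287925221262
shift/0.1 [-0.0019 -0.007  -0.0144] turn/90deg [-0.0001  0.0022  0.0002]
```

View pics/G.png

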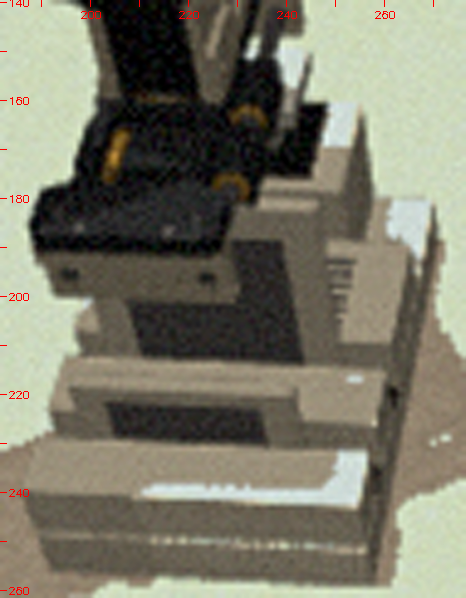

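Run:
```python
from h import *
s=cv2.imread("pics/side4.png").astype(int)
for r in(205,208,211):
  print(r,"L",list(zip(range(194,212),s[r,194:212].mean(1).astype(int))),"\n R",list(zip(range(238,266),s[r,238:266].mean(1).astype(int))))
o=robot.observe();R=R_(*o["tool_rot"]).as_matrix();p=o["tool_pos"]
for x in(-.055,.055):
  for d in (.04,.045,.05,.055,.06): print(x,d,proj("side",p+R@[x,.0045,d]))
s0=cv2.imread("pics/side0.png").astype(int).mean(2).astype(int)
for r in(210,212,216):print(r,"L",list(zip(range(186,202),s0[r,186:202])),"R",list(zip(range(252,272),s0[r,252:272])))
c=np.array([.4813,.173,0]);M=R_(0,0,-.335).as_matrix()
for x in(-.075,.075):
  for yy in(-.008,-.04,-.09): print("deck",x,yy,proj("side",c+M@[x,yy,.06]))
```

```text
205 L [(194, np.int64(158)), (195, np.int64(156)), (196, np.int64(156)), (197, np.int64(131)), (198, np.int64(105)), (199, np.int64(104)), (200, np.int64(112)), (201, np.int64(102)), (202, np.int64(70)), (203, np.int64(67)), (204, np.int64(68)), (205, np.int64(71)), (206, np.int64(66)), (207, np.int64(72)), (208, np.int64(65)), (209, np.int64(31)), (210, np.int64(31)), (211, np.int64(34))] 
 R [(238, np.int64(23)), (239, np.int64(33)), (240, np.int64(26)), (241, np.int64(28)), (242, np.int64(42)), (243, np.int64(72)), (244, np.int64(67)), (245, np.int64(67)), (246, np.int64(67)), (247, np.int64(71)), (248, np.int64(65)), (249, np.int64(65)), (250, np.int64(62)), (251, np.int64(71)), (252, np.int64(111)), (253, np.int64(111)), (254, np.int64(106)), (255, np.int64(104)), (256, np.int64(105)), (257, np.int64(105)), (258, np.int64(109)), (259, np.int64(110)), (260, np.int64(107)), (261, np.int64(110)), (262, np.int64(107)), (263, np.int64(51)), (264, np.int64(51)), (265, np.int64(57))]
208 L [(194, np.int64(157)), (195, np.int64(157)), (196, np.int64(151)), (197, np.int64(103)), (198, np
[... 4072 characters left out ...]
 np.int64(150)), (201, np.int64(152))] R [(252, np.int64(156)), (253, np.int64(162)), (254, np.int64(159)), (255, np.int64(161)), (256, np.int64(159)), (257, np.int64(157)), (258, np.int64(159)), (259, np.int64(164)), (260, np.int64(137)), (261, np.int64(69)), (262, np.int64(68)), (263, np.int64(65)), (264, np.int64(56)), (265, np.int64(55)), (266, np.int64(80)), (267, np.int64(94)), (268, np.int64(93)), (269, np.int64(102)), (270, np.int64(147)), (271, np.int64(151))]
deck -0.075 -0.008 [193.7815 210.8915]
deck -0.075 -0.04 [190.4681 221.3693]
deck -0.075 -0.09 [185.0069 238.6393]
deck 0.075 -0.008 [259.9724 213.2505]
deck 0.075 -0.04 [258.0156 223.8582]
deck 0.075 -0.09 [254.7891 241.3496]
```

Request:
jog_arm(deltas=[0, 0, 0.005, 0, 0, 0, 0, 0, 0.005, 0, 0, 0, 0, 0, 0.005, 0, 0, 0, 0, 0, 0.005, 0, 0, 0, 0, 0, 0.005, 0, 0, 0], claw=0.5)

```text
time: 8.45
tool_pos: [0.4824, 0.1732, 0.1191]
tool_rot: [-3.141, -0.002, -0.335]
contact_force: [0.2, 0.3, -0.2]
opening: 0.038
```

Request:
jog_arm(deltas=[0, 0, 0, 0, 0, 0, 0, 0, 0.1, 0, 0, 0, 0, 0, 0.3, 0, 0, 0, 0, 0, 0.6, 0, 0, 0, 0, 0, 0.9, 0, 0, 0])

```text
time: 8.87
tool_pos: [0.4819, 0.1731, 0.2105]
tool_rot: [-3.142, -0.001, -0.335]
contact_force: [0.0, 0.3, 0.5]
opening: 0.0458
```

Run:
```python
from h import *
goal((.5165,.2735,.20),R_(np.pi,0,-.335))
s=robot.read_camera("side")[:,:,::-1].copy()
cv2.imwrite("pics/side5.png",s);cv2.imwrite("pics/H.png",crop(s,182,120,95,142,4.2))
```

```text
t 8.8667 pos [0.4819 0.1731 0.2105] F [0.0295 0.2985 0.4875] open 0.04575690041204807
shift/0.1 [ 0.3461  1.0037 -0.1049] turn/90deg [0.0001 0.0004 0.0002]
```

View pics/H.png

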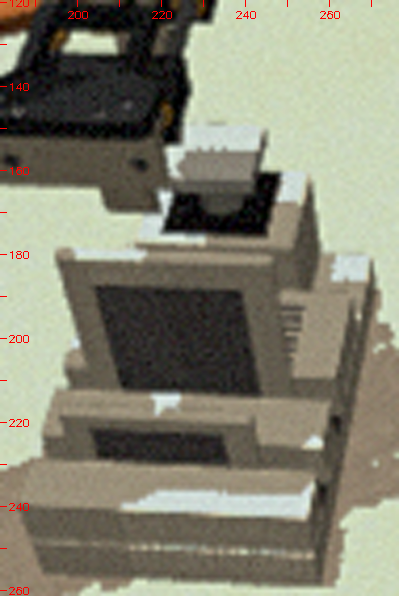

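Request:
jog_arm(deltas=[0.1, 0.3, 0, 0, 0, 0, 0.23, 0.65, 0, 0, 0, 0, 0.35, 1, 0, 0, 0, 0, 0.35, 1, -0.15, 0, 0, 0, 0.35, 1, -0.3, 0, 0, 0], claw=0)

```text
time: 9.33
tool_pos: [0.5182, 0.2754, 0.1799]
tool_rot: [-3.139, -0.004, -0.333]
contact_force: [0.4, -0.4, 0.6]
opening: 0.0172
```

Request:
jog_arm(deltas=[0, 0, 0, 0, 0, 0, 0, 0, -0.1, 0, 0, 0, 0, 0, -0.2, 0, 0, 0, 0, 0, -0.25, 0, 0, 0, 0, 0, -0.25, 0, 0, 0])

```text
time: 9.75
tool_pos: [0.5168, 0.2727, 0.1531]
tool_rot: [3.141, -0.0, -0.336]
contact_force: [0.0, 0.0, -0.0]
opening: 0.0004
```

Request:
jog_arm(deltas=[0, 0, -0.04, 0, 0, 0, 0, 0, -0.07, 0, 0, 0, 0, 0, -0.1, 0, 0, 0, 0, 0, -0.1, 0, 0, 0, 0, 0, -0.1, 0, 0, 0])

```text
time: 10.17
tool_pos: [0.5174, 0.2732, 0.1442]
tool_rot: [-3.141, -0.002, -0.335]
contact_force: [-0.2, 0.5, 0.1]
opening: 0.0004
```

Request:
jog_arm(deltas=[0, 0, -0.01, 0, 0, 0, 0, 0, -0.02, 0, 0, 0, 0, 0, -0.02, 0, 0, 0])

```text
time: 10.42
tool_pos: [0.5174, 0.2732, 0.1422]
tool_rot: [-3.141, -0.002, -0.335]
contact_force: [0.7, 0.8, 0.7]
opening: 0.0004
```

Request:
jog_arm(deltas=[0, 0, -0.01, 0, 0, 0, 0, 0, -0.02, 0, 0, 0, 0, 0, -0.02, 0, 0, 0])

```text
time: 10.67
tool_pos: [0.5175, 0.2733, 0.1405]
tool_rot: [-3.141, -0.002, -0.335]
contact_force: [-0.0, -0.3, 4.1]
opening: 0.0005
```

Request:
jog_arm(deltas=[0, 0, -0.01, 0, 0, 0, 0, 0, -0.02, 0, 0, 0, 0, 0, -0.02, 0, 0, 0])

```text
time: 10.92
tool_pos: [0.5175, 0.2733, 0.1384]
tool_rot: [-3.14, -0.002, -0.335]
contact_force: [-0.6, -0.7, 5.8]
opening: 0.0005
```

Request:
jog_arm(deltas=[0, 0, -0.02, 0, 0, 0, 0, 0, -0.04, 0, 0, 0, 0, 0, -0.06, 0, 0, 0, 0, 0, -0.08, 0, 0, 0, 0, 0, -0.08, 0, 0, 0])

```text
time: 11.33
tool_pos: [0.5175, 0.2733, 0.1307]
tool_rot: [-3.14, -0.002, -0.335]
contact_force: [-2.5, -0.7, 9.7]
opening: 0.0001
```

Request:
jog_arm(deltas=[0, 0, -0.01, 0, 0, 0, 0, 0, -0.01, 0, 0, 0, 0, 0, -0.01, 0, 0, 0])

```text
time: 11.58
tool_pos: [0.5176, 0.2733, 0.1301]
tool_rot: [-3.14, -0.003, -0.335]
contact_force: [-3.5, -0.6, 8.8]
opening: 0.0007
```

Run:
```python
from h import *
f=[]
t=robot.read_camera("top")[:,:,::-1].copy();f.append(robot.observe()["contact_force"][2])
s=robot.read_camera("side")[:,:,::-1].copy();o=robot.observe();f.append(o["contact_force"][2])
print(o["tool_pos"],f,o["time"])
a=crop(s,175,120,210,190,2.1);b=crop(t,150,150,240,240,1.65)
a=cv2.copyMakeBorder(a,0,max(0,b.shape[0]-a.shape[0]),0,0,0);b=cv2.copyMakeBorder(b,0,max(0,a.shape[0]-b.shape[0]),0,0,0)
cv2.imwrite("pics/I.png",np.hstack([a,b])[:,:800])
```

```text
[0.5176 0.2733 0.1301] [np.float64(9.887097763272127), np.float64(9.30085823067896)] 11.6833
```

View pics/I.png

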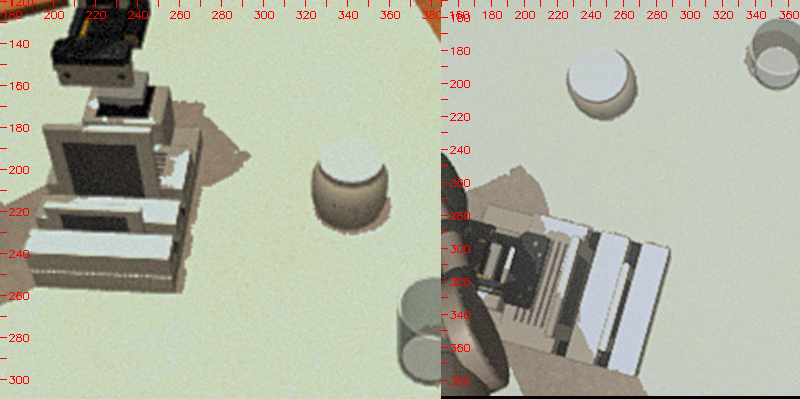

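Request:
jog_arm(deltas=[0, 0, -0.005, 0, 0, 0, 0, 0, -0.01, 0, 0, 0, 0, 0, -0.01, 0, 0, 0, 0, 0, -0.01, 0, 0, 0])

```text
time: 12.02
tool_pos: [0.5175, 0.2733, 0.1292]
tool_rot: [-3.14, -0.003, -0.335]
contact_force: [-1.9, -0.7, 9.6]
opening: 0.0004
```

Request:
jog_arm(deltas=[0, 0, 0, 0, 0, 0, 0, 0, 0, 0, 0, 0, 0, 0, 0, 0, 0, 0])

```text
time: 12.27
tool_pos: [0.5176, 0.2733, 0.1292]
tool_rot: [-3.14, -0.003, -0.335]
contact_force: [-2.5, -0.5, 9.2]
opening: 0.0006
```

Request:
jog_arm(deltas=[0, 0, 0, 0, 0, 0, 0, 0, 0, 0, 0, 0, 0, 0, 0, 0, 0, 0, 0, 0, 0, 0, 0, 0, 0, 0, 0, 0, 0, 0])

```text
time: 12.68
tool_pos: [0.5175, 0.2733, 0.1292]
tool_rot: [-3.14, -0.003, -0.335]
contact_force: [-2.5, -0.9, 9.4]
opening: 0.0006
```

```bash
python3 -c "
from cell import robot
print(robot.hand_in())"
```

```text
the job is handed in; nothing more can be done
None
```

I moved the big lid from the draining stand into the dryer's free slot and let go of it. I then closed the gripper and pressed the plunger to about half travel, and handed the job in at about 12.7 s while still holding it there.

- **Lid:** it touched the slot floor at the expected depth, with about 4–5 N of contact. The pictures after release, and again during the press, show it standing upright and free in the slot.
- **Centring:** the two cameras disagree by about 3 mm on where the slot is along its length. The lid is off centre by roughly 1 mm one way by the top view and 2 mm the other way by the side view. I left it there.
- **Plunger:** the tool held steady at 129.2 mm, about 11.8 mm below the expected contact height of 141 mm. The force was about 9.4 N where 10 N is expected, which on its own suggests about 11 mm of travel. The plunger never came near the bottom.
- **Other objects:** the jar, tumbler and small lid look unmoved in the last picture, judged by eye rather than measured.

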